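# Square a deep-well plate into its deck corner with the push bar

### The arm

A 6-joint arm with a two-finger parallel gripper is mounted at the origin on the work surface. World frame = base frame: x ahead of the robot, y to its left, z up, the work surface at z = 0. Lengths are in m, angles in rad, forces in N, time in s.
With the tool pointing down it reaches from about 0.375 to 0.925 m from the base axis. Payload 5.7 kg.
Tool frame: the origin (TCP) lies on the centre line of the jaws, within the pads' length; the fingertips stand 11 mm ahead of it and the grasp point (between the pads) lies 8 mm behind it; z points along the fingers, y is the direction in which the jaws open and shut (so a half turn about z gives the same grasp; the last joint's range is limited). The gripper opens to 88 mm and grips with 3 to 60 N. Pads are 20 mm wide; open, the fingers measure 115 mm over their backs; the gripper's body (75 mm by 178 mm) begins 61 mm behind the grasp point.
Start: joints at [0.992, 0.359, 1.51, -0, 1.272, -0.115], TCP at [0.268, 0.537, 0.208] pointing down, gripper open.
Joint ranges: [-2.97, 2.97], [-1.01, 2.36], [0.21, 2.38], [-0.96, 4.11], [0.2, 2.71], [-2.98, 2.98]. Speed limits (rad/s): [2.39, 2.39, 3.14, 3.14, 3.14, 3.14].

### API

Orientations are given as a 3x3 rotation matrix whose columns are the frame's x, y, z axes.
In Python, from bench import get_state, grab_frame, sign_off gives the robot as it stands.
- The arm moves only by the shell command python3 -m creep 'ROWS' [FORCE]. ROWS is JSON, one flat list of numbers, 7 for each row, row after row: the shift along the tool's x, y, z in m, then the turn, a rotation vector about the tool's x, y, z in rad, then the finger opening in m, from 0 to 0.0878. In form: [dx, dy, dz, ax, ay, az, grip, dx, dy, dz, ax, ay, az, grip, ...]. A call has 1 to 12 rows; each row shifts and turns the commanded pose from where the row before left it, along the tool's axes as they then stand; what a row does not reach is not made up. A row lasts 1/8 s, in which the tool goes at most 62.5 mm and 10.7 degrees, less where a joint would pass 70% of its speed; a pose out of reach is approached as far as the arm can. A call is refused whole if a number of a shift passes 0.0625 or a number of a turn 0.188, either way. A call with a gripper value outside its range is refused whole. The fingers move at their own pace and stop on an object; FORCE is the grip in N (left out, the last holds). Time passes only in rows, so rows that do not move let the fingers close. It gives the time, the measured TCP pose, the force and the opening at its end, in the units of the state.
- get_state(): the state, without advancing time (a new reading comes with each control period).
- grab_frame(name): name is "scene" or "top" or "wrist"; returns a dict with "color" (480x640x3 uint8, red, green, blue), "fx", "fy", "cx", "cy" (pixels), "R" (3x3) and "t" (3): a world point X has camera coordinates R X + t; the wrist camera has in their place "tool_from_camera" (4x4, takes a point from camera to tool coordinates, whose origin is the TCP and whose axes are the flange's). Camera axes: x right, y down, z forward; pixel columns grow to the right and rows downward; lengths in m; the calibration is good to about 2 mm. The wrist camera is an equidistant fisheye: a pixel r from the principal point sees the ray r / f radians off the axis. A picture is of the moment at which its call begins: read the wrist's pose just before it. There is no depth.
- sign_off(): hands the job in, once; it reports no verdict.
The state is a dict: "clock": time; "qpos": joint angles; "joint_vel": joint speeds; "tau": joint torques, N m; "eef_pos": TCP position; "tool_rot": TCP orientation; "contact_force": force on the tool from outside, world axes, zero at the start; "moment": the same for the moment, N m; "gripper_width": finger opening in m.
Only numpy, scipy, OpenCV 4.12 (cv2) and the standard library are available. Lean on these libraries where they do the work, as an engineer would, in place of code of your own. Each camera call takes 0.05 s, during which the arm holds its last target. There are 200 camera calls.

### The job

Pull the flat-handled push bar up out of its steel cup and use its foot, never the fingers or the arm, to slide the white deep-well plate across the deck until it sits flush against both fences in the corner. Then lower the bar, foot down, into the wide grey wash beaker and let go of it there, without dropping it in. Do not lift or tip the plate, knock over a cup or the beaker, or disturb the round tamper, the bottle and the tip box.

Things in the scene. Friction and masses are not known exactly. Their poses are not given: they have to be found in the camera images.
- deck: Fixed aluminium deck, 12 mm thick, yawed up to 0.25 rad; origin on its underside, z up. In its frame the top spans x -120 to 110, y -150 to 150 mm. Two dark steel fences, 12 mm thick, rise 26 mm above the top: the long one along y, inner face at x = 90 mm (y -141 to 141); the end one along x, inner face at y = 120 mm (x -100 to 90).
- corner (a point): Inner corner where the two fence faces meet, at the deck top: (90, 120, 12) mm in the deck's frame; it carries the deck's axes.
- plate: Loose white deep-well plate, 24 grey wells, 85 (x) x 127 (y) x 44 mm high, 0.2 to 0.42 kg, on the deck away from both fences, turned up to 0.2 rad from square. Origin at the centre of its underside. Flush in the corner, its origin is at x = 47.5, y = 56.5 mm in the deck's frame, axes parallel. Sliding takes a few N.
- pusher: Loose push bar, 180 mm long, 0.13 kg, standing upright in a steel cup: black square foot 32 x 32 x 30 mm high, then a flat aluminium bar 30 mm wide (x) and 14 mm thick (y) up to z = 180 mm. Origin at the centre of the foot's underside, z up the bar. Starts yawed up to 0.6 rad; its top 96 mm is above the cup's rim. The only flat-handled tool.
- cup_pusher: Loose stainless cup that holds the push bar: 60 mm outside diameter, 54 mm inside, 90 mm high, inner floor 6 mm up, 0.45 kg. Origin at the centre of its underside. May stand on the left or the right of the identical other cup.
- cup_tamper: The identical cup (same sizes) that holds the round tamper, to be left alone.
- tamper: Bystander tool in the other cup: round steel bar 12 mm thick with a black ball knob, 141 mm long (its top 147 mm above the bench). Origin at the bottom centre.
- beaker: Loose wide grey wash beaker, empty: 94 mm outside diameter, 86 mm inside, 100 mm high, inner floor 6 mm up, 0.4 kg. Origin at the centre of its underside. The push bar can stand in it on its foot.
- bottle: Bystander glass bottle with a blue cap, 70 mm diameter, 150 mm tall; origin at the centre of its underside.
- tip_box: Bystander orange pipette-tip box with a clear lid, 82 x 122 x 65 mm; origin at the centre of its underside.
Not all that is in view belongs to the job. Leave any green, pink or yellow look-alike of the plate alone.

How it is judged:
On the way, in this order (a step that is already met when the one before it is completed fails the run):
1. the push bar is pulled clear of its cup, which stays standing (height (world z) of pusher above 0.095 m and angle between cup_pusher's own z axis and vertical below 0.15 rad), for 0.1 s.
2. the plate sits flush in the corner of the deck (x of plate in the frame of deck above 0.0435 m and y of plate in the frame of deck above 0.0525 m and z of plate in the frame of deck below 0.017 m and angle between the y axis of plate and the y axis of deck, either way round below 0.04 rad and angle between plate's own z axis and vertical below 0.05 rad and linear speed of plate below 0.02 m/s), for 0.2 s.
At the end, for the whole second after the job is handed in: Plate flat on the deck, within 4 mm of both fences and 0.04 rad of square; push bar at rest in the beaker, foot down (foot within 40 mm of its axis and 30 mm of its base, tilt under 0.7 rad); beaker and cups upright within 0.15 rad; tamper still in its cup (all of step 2 and horizontal distance between pusher and beaker below 0.04 m and z of pusher in the frame of beaker below 0.03 m and angle between pusher's own z axis and vertical below 0.7 rad and linear speed of pusher below 0.02 m/s and angle between each of beaker, cup_pusher, cup_tamper's own z axis and vertical below 0.15 rad and z of tamper in the frame of cup_tamper below 0.03 m); the robot touches nothing.
It fails at once if the fingers or the arm touch the plate (contact force between plate and the fingers above 0.3 N or contact force between plate and the arm above 0.3 N).
It fails at once if the plate is lifted or tipped (12 mm or 0.2 rad) (angle between plate's own z axis and vertical above 0.2 rad or z of plate in the frame of deck above 0.024 m).
It fails at once if a cup or the beaker is tipped past 0.5 rad (angle between any of cup_pusher, cup_tamper, beaker's own z axis and vertical above 0.5 rad).
It fails at once if the push bar is dropped into the beaker from more than about 25 mm (contact force between pusher and the fingers below 0.05 N and linear speed of pusher above 0.7 m/s and horizontal distance between pusher and beaker below 0.06 m).
It fails at once if the tamper, its cup, the bottle or the tip box is moved more than 30 mm (distance of any of tamper, cup_tamper, bottle, tip_box from where it was at the start of the episode above 0.03 m).
It also fails if it takes over 64 s, if anything falls off the work surface, if the arm or the gripper's body presses on something with over 40 N, if the wrist force passes 120 N, or if a joint passes its speed limit or range.

## Working session

There is one attempt and no reset: what is moved stays moved. The work goes in short steps, Python scripts to look and compute and a shell command to move; the robot and the scene stay as the last step left them, time stands still between calls to the robot, and variables do not carry over. Pictures are saved under pics/ and viewed, about 8 in all and at most 12, crops included, and the job is handed in when it is done.

```bash
mkdir -p pics; ls; python3 - <<'E'
from bench import *
import cv2,pickle
s=get_state();print(s['eef_pos'],s['tool_rot'],s['gripper_width'])
for n in("top","scene"):
    f=grab_frame(n);pickle.dump(f,open(f'pics/{n}0.pkl','wb'));cv2.imwrite(f'pics/{n}0.png',f['color'][:,:,::-1]);print(n,f['fx'],f['fy'],f['cx'],f['cy'],f['R'],f['t'])
E
```

```text
pics
[0.2680278  0.53600215 0.20732422] [[-8.94361337e-01  4.47344208e-01 -9.79252965e-04]
 [ 4.47345238e-01  8.94360055e-01 -1.52613242e-03]
 [ 1.93098238e-04 -1.80297798e-03 -9.99998356e-01]] 0.08746825593769188
top 475.6744132705071 475.6744132705071 312.69034360475905 234.1098017849832 [[-0.00954307 -0.99990347  0.01009898]
 [-0.99460073  0.00844781 -0.10343123]
 [ 0.10333593 -0.01103151 -0.99458534]] [0.00722568 0.53200575 0.97107324]
scene 445.5389812661608 445.5389812661608 318.55471112242276 245.7625512934543 [[-0.53509822  0.84478723 -0.00210607]
 [ 0.4537055   0.28527768 -0.84425587]
 [-0.71261576 -0.45271534 -0.53593619]] [ 0.2622471  -0.21544716  1.54238635]
```

View pics/top0.png

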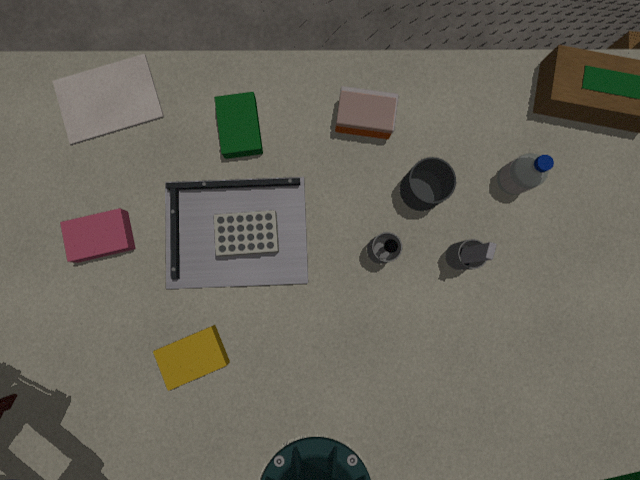

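View pics/scene0.png

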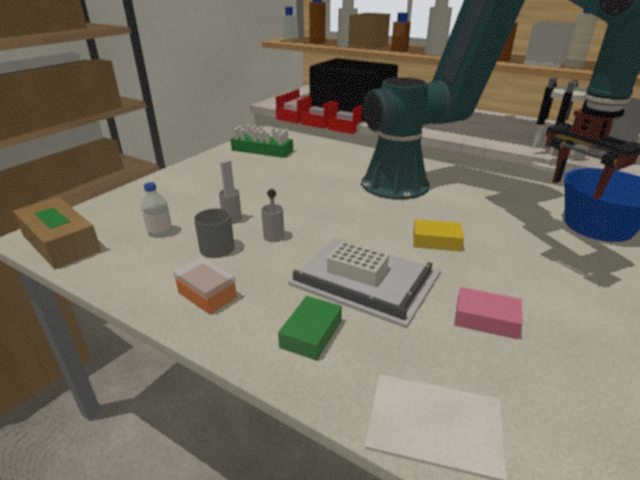

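The top view shows the deck with its corner at about (175,187), the white plate at (247,234), and the beaker at (428,183). The candidates for the push bar are the cup with the flat bar at (470,254) (bar top about (490,250); scene (228,178)) and the cup with the ball knob at (385,247). I choose the flat one. Next is one close crop of each area.

```bash
cat > h.py <<'E'
import numpy as np,cv2,pickle
def ray(f,px,z):
    R=np.array(f['R']);t=np.array(f['t']);C=-R.T@t
    d=R.T@np.array([(px[0]-f['cx'])/f['fx'],(px[1]-f['cy'])/f['fy'],1.])
    return (C+d*(z-C[2])/d[2])
E
python3 - <<'E'
from h import *
f=pickle.load(open('pics/top0.pkl','rb'));c=f['color'][:,:,::-1]
a=cv2.resize(c[145:295,360:560],None,fx=4,fy=4,interpolation=cv2.INTER_CUBIC)[:,:]
b=cv2.resize(c[170:295,155:315],None,fx=5,fy=5,interpolation=cv2.INTER_CUBIC)
cv2.imwrite('pics/cropA.png',a)
cv2.imwrite('pics/cropB.png',b[:600])
g=cv2.cvtColor(c,cv2.COLOR_BGR2GRAY).astype(int)
hsv=cv2.cvtColor(c,cv2.COLOR_BGR2HSV)
print('cam',-np.array(f['R']).T@np.array(f['t']))
print(hsv[234,225],hsv[200,200],hsv[270,200],hsv[235,290],hsv[184,240],hsv[350,300])
print(hsv[233,215:280,2])
E
```

```text
cam [0.4288555  0.0134431  1.02076825]
[ 18  19 131] [143   9 115] [165   4 118] [165   4 121] [84 33 39] [ 21  35 115]
[127 130 128 130 126 100 108 108 129 132 129 131 130 129 136 134 135 133
 130 132 132 131 130 133 129 121 121 124 130 128 130 131 130 122 114  99
 108 116 129 132 130 132 118  88  67  73  69 108 130 133 135 121  79  59
  59  61  56  93 130 132 133 109  73 114 121]
```

View pics/cropA.png

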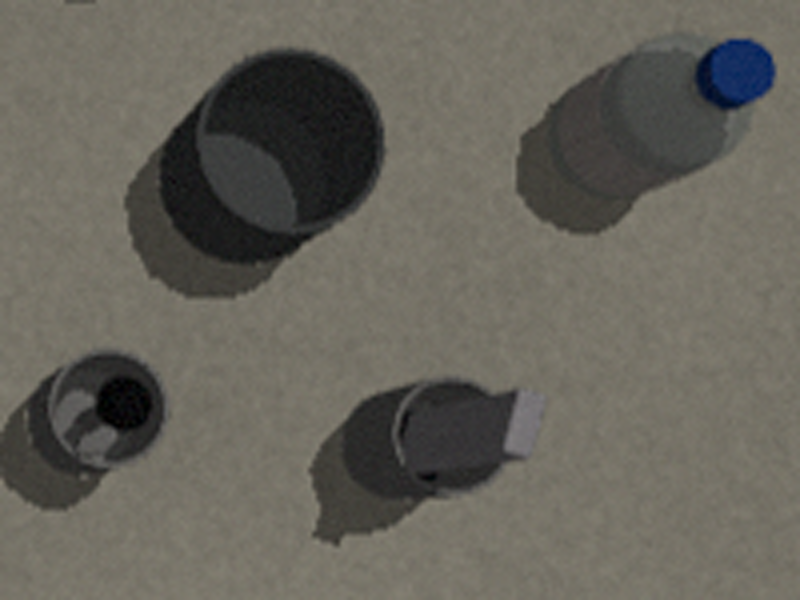

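View pics/cropB.png

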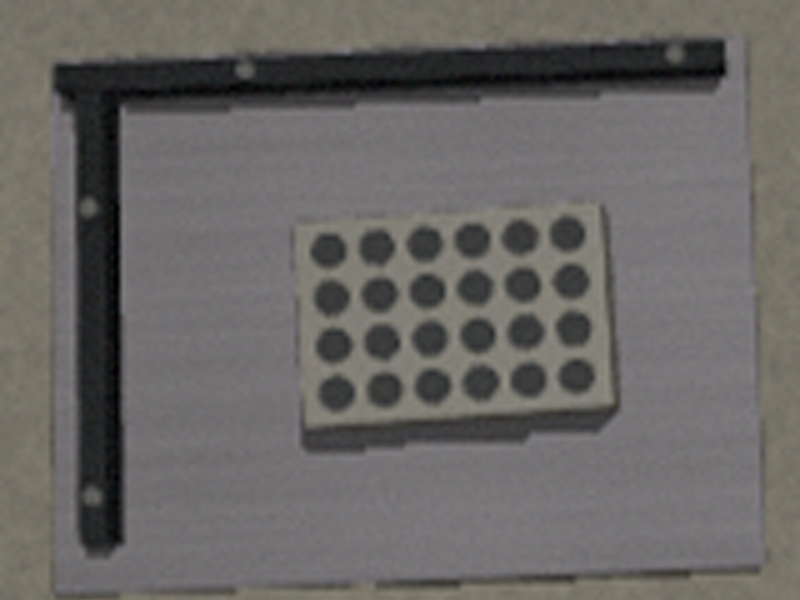

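```bash
python3 - <<'E'
from h import *
f=pickle.load(open('pics/top0.pkl','rb'))
A=lambda u,v,z:ray(f,(360+(u+.5)/4-.5,145+(v+.5)/4-.5),z)[:2]
B=lambda u,v,z:ray(f,(155+(u+.5)/5-.5,170+(v+.5)/5-.5),z)[:2]
np.set_printoptions(precision=4,suppress=True)
D=np.array([B(u,v,.012) for u,v in[(55,65),(745,37),(765,570),(55,595)]])
P=np.array([B(u,v,.056) for u,v in[(294,226),(603,205),(616,408),(304,428)]])
for n,Q in(('deck',D),('plate',P)):
    e=Q-np.roll(Q,-1,0);y=(Q[0]-Q[1]);y2=Q[3]-Q[2];x=Q[0]-Q[3];x2=Q[1]-Q[2]
    print(n,Q.tolist(),'c',Q.mean(0),'len',np.linalg.norm(e,axis=1),'yaw(y)',[np.arctan2(-v[0],v[1]) for v in(y,y2)],'yaw(x)',[np.arctan2(v[1],v[0]) for v in(x,x2)])
T=np.array([A(u,v,.186) for u,v in[(522,388),(546,394),(526,460),(503,453)]])
print('bar',T.mean(0),np.linalg.norm(T-np.roll(T,-1,0),axis=1));l=(T[0]+T[1]-T[2]-T[3]);print('wide dir',np.arctan2(l[1],l[0]))
print('cup',A(453,436,.09),'beaker',A(291,141,.1),'tamper cup',A(107,409,.09),'ball',A(124,403,.141),'bottlecap',A(737,72,.15))
# check scene view of bar
g=pickle.load(open('pics/scene0.pkl','rb'));
for p in[(*T.mean(0),.186),(*A(453,436,.09),.09),(*A(291,141,.1),.1),(*P[0],.056)]:
    q=np.array(g['R'])@p+g['t'];print(q[:2]/q[2]*g['fx']+[g['cx'],g['cy']])
E
```

```text
deck [[0.6476743088184472, 0.3173991582004058], [0.6577791173513658, 0.02069579293409071], [0.42881299835313774, 0.013992611397557132], [0.4212133041211427, 0.3123407155217253]] c [0.5389 0.1661] len [0.2969 0.2291 0.2984 0.2265] yaw(y) [np.float64(0.03404378129790685), np.float64(0.02546706707437149)] yaw(x) [np.float64(0.0223332120851167), np.float64(0.029267506930328303)]
plate [[0.5704884389329539, 0.20527150747474648], [0.5781545467731511, 0.07906700302756993], [0.4948138352686364, 0.07390914777519093], [0.48781647206021644, 0.20023691900426782]] c [0.5328 0.1396] len [0.1264 0.0835 0.1265 0.0828] yaw(y) [np.float64(0.06066899077559233), np.float64(0.05533399390049947)] yaw(x) [np.float64(0.06082325961806933), np.float64(0.06180994869290188)]
bar [ 0.4838 -0.3097] [0.0109 0.0308 0.0105 0.0303]
wide dir -0.3346834547619831
cup [ 0.4843 -0.3114] beaker [ 0.6302 -0.2341] tamper cup [ 0.4991 -0.1414] ball [ 0.498  -0.1409] bottlecap [ 0.6507 -0.432 ]
[225.4944 158.9185]
[228.6988 190.3199]
[212.4013 214.3609]
[375.8567 269.8088]
```

Sizes agree: deck 297 x 229, plate 126 x 83, and the bar top 30 mm wide. The crop confirms the flat-handled bar in the right-hand cup (crop A about (525,425)) and the ball tamper in the left-hand cup. I'm moving above the bar.

```bash
python3 -m creep '[-0.05,-0.012,-0.017,0,0,0,0.0878,-0.05,-0.012,-0.017,0,0,0,0.0878,-0.05,-0.012,-0.017,0,0,0,0.0878,-0.028,-0.042,0,0,0,0,0.0878,-0.028,-0.042,0,0,0,0,0.0878,-0.028,-0.042,0,0,0,0,0.0878,-0.028,-0.042,0,0,0,0,0.0878,-0.028,-0.042,0,0,0,0,0.0878,-0.028,-0.042,0,0,0,0,0.0878,-0.028,-0.042,0,0,0,0,0.0878,-0.028,-0.042,0,0,0,0,0.0878,-0.028,-0.042,0,0,0,0,0.0878]' 60
python3 -m creep '[-0.028,-0.042,0,0,0,0,0.0878,-0.028,-0.042,0,0,0,0,0.0878,-0.028,-0.042,0,0,0,0,0.0878,-0.028,-0.042,0,0,0,0,0.0878,-0.028,-0.042,0,0,0,0,0.0878,-0.028,-0.042,0,0,0,-0.129,0.0878,0,0,0,0,0,0,0.0878,0,0,0,0,0,0,0.0878]'
cat >> h.py <<'E'
def go(s,target,yaw):
    "tool-frame shift and az to reach world xyz with tool y at angle yaw"
    R=np.array(s['tool_rot']);d=R.T@(np.array(target)-s['eef_pos'])
    return np.round(d,4),'az',round(float(-((yaw-np.arctan2(R[1,1],R[0,1])+np.pi)%(2*np.pi)-np.pi)),4)
E
python3 - <<'E'
from h import *
from bench import *
s=get_state();f=grab_frame('wrist');pickle.dump((s,f),open('pics/w1.pkl','wb'));cv2.imwrite('pics/w1.png',f['color'][:,:,::-1])
print(s['clock'],s['eef_pos'],s['qpos'],np.round(s['tool_rot'],3).tolist(),f['tool_from_camera'],f['fx'],f['cx'],f['cy'])
print(go(s,(.484,-.3105,.124),1.236))
E
```

```text
clock: 1.6
eef_pos: [0.4424, -0.0151, 0.259]
tool_rot: [[-0.894, 0.447, -0.0], [0.447, 0.894, 0.0], [0.0, -0.0, -1.0]]
contact_force: [0.3, 0.1, -0.2]
gripper_width: 0.0878
clock: 2.6
eef_pos: [0.4797, -0.3132, 0.2586]
tool_rot: [[-0.944, 0.33, -0.001], [0.33, 0.944, 0.002], [0.002, 0.001, -1.0]]
contact_force: [-0.1, -0.2, -0.3]
gripper_width: 0.0876
2.6 [ 0.47969381 -0.31321718  0.25856738] [-6.99285802e-01  2.79324487e-01  1.49992763e+00  4.11342693e-04
  1.36425583e+00 -1.93375418e+00] [[-0.944, 0.33, -0.001], [0.33, 0.944, 0.002], [0.002, 0.001, -1.0]] [[ 3.48984014e-04 -9.57762000e-01 -2.87561871e-01  7.96248745e-02]
 [ 9.99999590e-01  9.38845807e-05  9.00901035e-04  9.52354035e-04]
 [-8.35851152e-04 -2.87562067e-01  9.57761640e-01 -1.78358359e-01]
 [ 0.00000000e+00  0.00000000e+00  0.00000000e+00  1.00000000e+00]] 371.64829954431775 316.4134954527112 242.50074233524217
(array([-0.0034,  0.0038,  0.1346]), 'az', -0.0016)
```

View pics/w1.png

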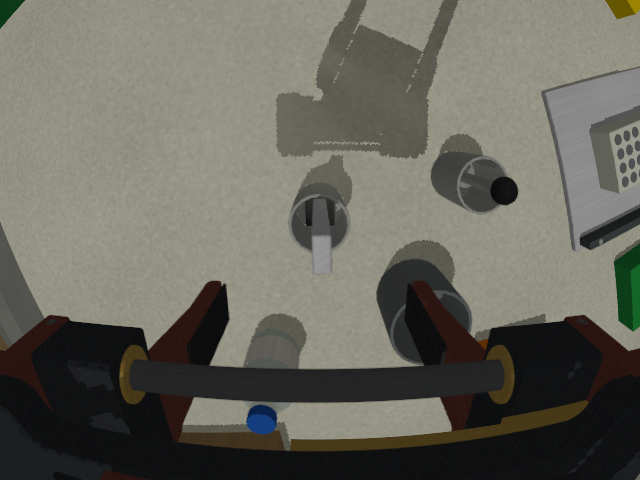

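Wrist view: the bar top is the bright strip at (312–331, 236–274), centred near (321.5,255) and aligned with the jaws. The gap is clear.

```bash
cat >> h.py <<'E'
def wray(s,f,px,z):
    T=np.array(f['tool_from_camera']);u=np.array([px[0]-f['cx'],px[1]-f['cy']])/f['fx'];th=np.hypot(*u)
    d=np.array([*(u/th*np.sin(th)),np.cos(th)]);R=np.array(s['tool_rot'])
    d=R@T[:3,:3]@d;C=R@T[:3,3]+s['eef_pos'];return C+d*(z-C[2])/d[2]
E
python3 - <<'E'
from h import *
s,f=pickle.load(open('pics/w1.pkl','rb'))
a=[wray(s,f,p,.186) for p in[(313,236),(330,236),(331,274),(313,274)]];a=np.array(a)
m=a.mean(0);print(a,m,go(s,(m[0],m[1],.124),1.236)); l=a[0]+a[1]-a[2]-a[3];print(np.arctan2(-l[1],-l[0]),np.linalg.norm(l)/2)
print(wray(s,f,(319.5,222),.09))
E
```

```text
[[ 0.47067227 -0.31126023  0.186     ]
 [ 0.47461006 -0.30000054  0.186     ]
 [ 0.5019649  -0.30844581  0.186     ]
 [ 0.49763848 -0.32076556  0.186     ]] [ 0.48622143 -0.31011803  0.186     ] (array([-0.0054,  0.0049,  0.1346]), 'az', -0.0016)
-0.31915662628778463 0.028605070739534944
[ 0.48465745 -0.31027917  0.09      ]
```

Both views agree (0.485, -0.310). I'll descend and grip.

```bash
python3 -m creep '[-0.0045,0.0045,0,0,0,0,0.0878,0,0,0.034,0,0,0,0.0878,0,0,0.034,0,0,0,0.0878,0,0,0.034,0,0,0,0.0878,0,0,0.0326,0,0,0,0.0878,0,0,0,0,0,0,0.0878,0,0,0,0,0,0,0.0,0,0,0,0,0,0,0.0,0,0,0,0,0,0,0.0,0,0,0,0,0,0,0.0,0,0,0,0,0,0,0.0,0,0,0,0,0,0,0.0]' 60
python3 -m creep '[0,0,0,0,0,0,0,0,0,0,0,0,0,0,0,0,0,0,0,0,0]'
```

```text
clock: 4.15
eef_pos: [0.4859, -0.3113, 0.1246]
tool_rot: [[-0.944, 0.329, -0.0], [0.329, 0.944, -0.0], [0.0, -0.0, -1.0]]
contact_force: [0.7, -0.4, 0.2]
gripper_width: 0.0311
clock: 4.53
eef_pos: [0.4859, -0.3112, 0.1245]
tool_rot: [[-0.944, 0.329, -0.0], [0.329, 0.944, -0.0], [0.0, -0.0, -1.0]]
contact_force: [0.0, 0.2, -0.6]
gripper_width: 0.0138
```

```bash
python3 -m creep '[0,0,-0.02,0,0,0,0,0,0,-0.03,0,0,0,0,0,0,-0.03,0,0,0,0,0,0,-0.03,0,0,0,0,0,0,-0.03,0,0,0,0,0,0,-0.03,0,0,0,0,0,0,0,0,0,-0.121,0,0,0,0,0,0,-0.121,0,0,0,0,0,0,-0.121,0,0,0,0,0,0,0,0]'
python3 - <<'E'
from h import *
from bench import *
s=get_state();print(s['clock'],s['contact_force'],s['gripper_width'],s['eef_pos'])
f=grab_frame('wrist');g=grab_frame('scene')
a=f['color'][150:390,200:440];b=g['color'][80:320,100:460]
cv2.imwrite('pics/c2.png',np.hstack([a,b])[:,:,::-1])
print(go(s,(.462,.137,.285),1.599),go(s,(.462,.137,.15),1.599))
E
```

```text
clock: 5.78
eef_pos: [0.4858, -0.3111, 0.2943]
tool_rot: [[-1.0, -0.027, -0.001], [-0.027, 1.0, 0.0], [0.001, 0.0, -1.0]]
contact_force: [-0.2, 0.3, -1.3]
gripper_width: 0.0134
5.775 [-0.22737223  0.28792112 -1.30458789] 0.01339739431689999 [ 0.48577198 -0.311093    0.29427155]
(array([0.0116, 0.4486, 0.0094]), 'az', -0.0011) (array([0.0115, 0.4485, 0.1444]), 'az', -0.0011)
```

View pics/c2.png

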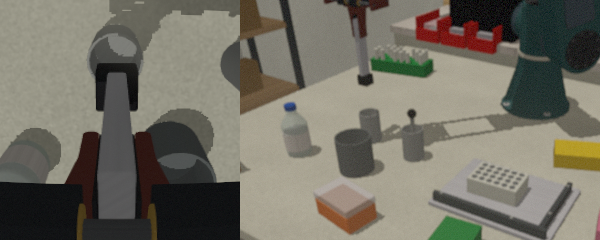

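The bar is held straight. The foot is clear at about z 0.176, and the cup is standing. Next: over to the deck on the near side of the plate.

```bash
python3 -m creep '[0,0.045,0,0,0,0,0,0.0015,0.0505,0,0,0,0,0,0.0015,0.0505,0,0,0,0,0,0.0015,0.0505,0,0,0,0,0,0.0015,0.0505,0,0,0,0,0,0.0015,0.0505,0,0,0,0,0,0.0015,0.0505,0,0,0,0,0,0.0015,0.0505,0,0,0,0,0,0.001,0.05,0,0,0,0,0,0,0,0,0,0,0,0]'
python3 -m creep '[0,0,0.03,0,0,0,0,0,0,0.03,0,0,0,0,0,0,0.03,0,0,0,0,0,0,0.03,0,0,0,0,0,0,0.025,0,0,0,0,0,0,0.014,0,0,0,0,0,0,0,0,0,0,0]'
python3 - <<'E'
from h import *
from bench import *
s=get_state();print(s['clock'],s['contact_force'],s['gripper_width'],s['eef_pos'])
f=grab_frame('wrist');pickle.dump((s,f),open('pics/w3.pkl','wb'))
cv2.imwrite('pics/w3.png',f['color'][:,:,::-1])
E
```

```text
clock: 7.12
eef_pos: [0.4612, 0.1396, 0.2945]
tool_rot: [[-1.0, -0.031, -0.0], [-0.031, 1.0, 0.001], [0.0, 0.001, -1.0]]
contact_force: [-0.5, 0.1, -1.8]
gripper_width: 0.0137
clock: 8.0
eef_pos: [0.4613, 0.136, 0.1349]
tool_rot: [[-1.0, -0.027, -0.002], [-0.027, 1.0, -0.001], [0.002, -0.001, -1.0]]
contact_force: [-0.4, 0.0, -0.8]
gripper_width: 0.0136
8.0 [-3.78816877e-01  5.98440322e-04 -7.83736221e-01] 0.013616888850576901 [0.46134191 0.13602342 0.13494058]
```

View pics/w3.png

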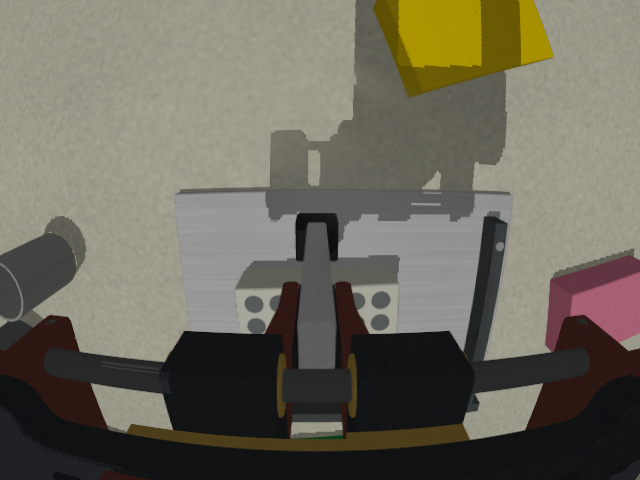

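The foot stands behind the middle of the plate's near face: foot at (317,235), plate edge 236–400 at row ~285. Now the push towards the long fence (tool -x), slowly and watching the force.

```bash
python3 -m creep '[-0.004,0,0,0,0,0,0,-0.006,0,0,0,0,0,0,-0.006,0,0,0,0,0,0,-0.006,0,0,0,0,0,0,-0.006,0,0,0,0,0,0,-0.006,0,0,0,0,0,0,-0.006,0,0,0,0,0,0,-0.006,0,0,0,0,0,0,-0.006,0,0,0,0,0,0,-0.006,0,0,0,0,0,0,-0.003,0,0,0,0,0,0]'
python3 -m creep '[-0.003,0,0,0,0,0,0,-0.003,0,0,0,0,0,0]'
python3 - <<'E'
from h import *
from bench import *
s=get_state();f=grab_frame('top');pickle.dump((s,f),open('pics/t4.pkl','wb'))
g=grab_frame('scene');pickle.dump(g,open('pics/s4.pkl','wb'))
a=cv2.resize(f['color'][160:300,150:320],(728,600),interpolation=cv2.INTER_CUBIC)
cv2.imwrite('pics/t4.png',a[:,:,::-1])
a=cv2.resize(g['color'][190:340,270:460],(760,600),interpolation=cv2.INTER_CUBIC)
cv2.imwrite('pics/s4.png',a[:,:,::-1])
E
```

```text
clock: 9.43
eef_pos: [0.5232, 0.1384, 0.1356]
tool_rot: [[-1.0, -0.028, -0.0], [-0.028, 1.0, -0.0], [0.0, -0.0, -1.0]]
contact_force: [-1.7, -0.2, 0.1]
gripper_width: 0.0137
clock: 9.68
eef_pos: [0.5289, 0.1386, 0.1355]
tool_rot: [[-1.0, -0.028, -0.0], [-0.028, 1.0, -0.0], [0.0, -0.0, -1.0]]
contact_force: [-1.9, -0.2, -2.5]
gripper_width: 0.0139
```

View pics/s4.png

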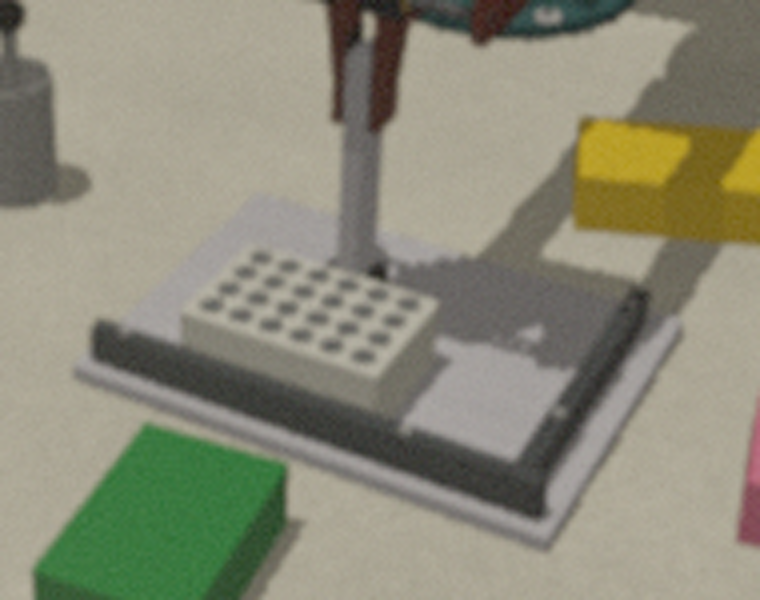

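The plate's far face is close to the long fence (scene crop, about (290,380)), and it has stayed flat. Pushing on in 1.5–2 mm steps until the force climbs.

```bash
python3 -m creep '[-0.002,0,0,0,0,0,0,-0.0015,0,0,0,0,0,0]'; python3 -m creep '[-0.0015,0,0,0,0,0,0,-0.0015,0,0,0,0,0,0]'
```

```text
clock: 10.02
eef_pos: [0.5321, 0.1387, 0.1356]
tool_rot: [[-1.0, -0.028, -0.001], [-0.028, 1.0, -0.0], [0.001, -0.0, -1.0]]
contact_force: [-1.8, -0.1, -0.3]
gripper_width: 0.0138
clock: 10.28
eef_pos: [0.5353, 0.1388, 0.1356]
tool_rot: [[-1.0, -0.028, -0.0], [-0.028, 1.0, -0.0], [0.0, -0.0, -1.0]]
contact_force: [-2.5, -0.1, -0.4]
gripper_width: 0.0136
```

```bash
python3 -m creep '[-0.0015,0,0,0,0,0,0,-0.0015,0,0,0,0,0,0]'; python3 -m creep '[-0.001,0,0,0,0,0,0,-0.001,0,0,0,0,0,0]'
```

```text
clock: 10.52
eef_pos: [0.5373, 0.1387, 0.1353]
tool_rot: [[-1.0, -0.028, -0.002], [-0.028, 1.0, -0.0], [0.002, -0.0, -1.0]]
contact_force: [-5.8, 0.1, 1.5]
gripper_width: 0.0136
clock: 10.78
eef_pos: [0.5378, 0.1387, 0.1349]
tool_rot: [[-1.0, -0.028, -0.005], [-0.028, 1.0, -0.001], [0.005, -0.0, -1.0]]
contact_force: [-7.2, 0.2, 2.7]
gripper_width: 0.0139
```

Force rises at TCP x ≈ 0.537, so the plate is on the long fence. Backing off and going around to the -y face.

```bash
python3 -m creep '[0.015,0,0,0,0,0,0,0.02,0,0,0,0,0,0,0,-0.03,0,0,0,0,0,0,-0.035,0,0,0,0,0,0,-0.03,0,0,0,0,0,0,0,0,0,0,0,0]'
python3 - <<'E'
from h import *
from bench import *
s=get_state();f=grab_frame('wrist');pickle.dump((s,f),open('pics/w5.pkl','wb'))
cv2.imwrite('pics/w5.png',f['color'][:,:,::-1]);print(s['eef_pos'],s['contact_force'],go(s,(.588,.044,.135),1.599))
E
```

```text
clock: 11.52
eef_pos: [0.5091, 0.0414, 0.1361]
tool_rot: [[-1.0, -0.026, 0.003], [-0.026, 1.0, -0.001], [-0.003, -0.001, -1.0]]
contact_force: [-0.5, -0.8, -1.6]
gripper_width: 0.014
[0.50908031 0.04144006 0.13608461] [-0.5267755  -0.81710571 -1.5533511 ] (array([-0.079 ,  0.0005,  0.0013]), 'az', -0.0026)
```

View pics/w5.png

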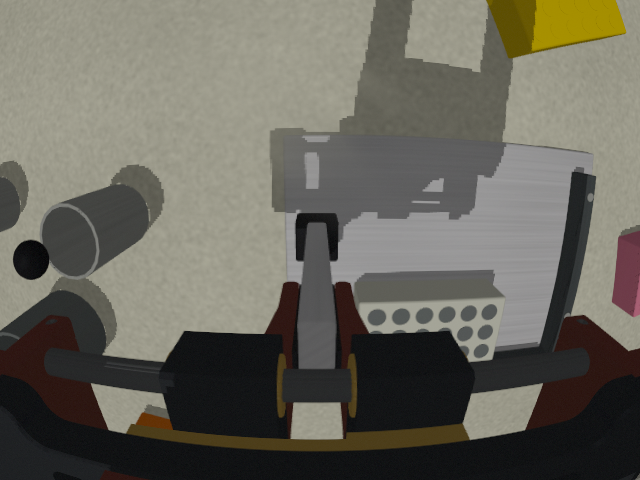

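The foot (cols 295–338) passes clear of the plate's left face (col 355). Going forward to the middle of that face, then pushing +y.

```bash
python3 -m creep '[-0.02,0,0,0,0,0,0,-0.03,0,0,0,0,0,0,-0.029,0,0,0,0,0,0,0,0,0.001,0,0,0,0]'
python3 -m creep '[0,0.005,0,0,0,0,0,0,0.007,0,0,0,0,0,0,0.007,0,0,0,0,0,0,0.007,0,0,0,0,0,0,0.007,0,0,0,0,0,0,0.007,0,0,0,0,0,0,0.007,0,0,0,0,0,0,0.007,0,0,0,0,0,0,0.007,0,0,0,0,0,0,0.007,0,0,0,0,0,0,0.007,0,0,0,0,0,0,0.005,0,0,0,0,0]'
python3 -c "
from bench import *;import cv2,pickle
g=grab_frame('scene');f=grab_frame('top');pickle.dump(f,open('pics/t6.pkl','wb'));cv2.imwrite('pics/s6.png',cv2.resize(g['color'][190:340,270:460],(760,600),interpolation=2)[:,:,::-1])"
```

```text
clock: 12.08
eef_pos: [0.5895, 0.0464, 0.1348]
tool_rot: [[-1.0, -0.029, 0.003], [-0.029, 1.0, 0.0], [-0.003, 0.0, -1.0]]
contact_force: [-0.6, -0.4, -0.8]
gripper_width: 0.0141
clock: 13.58
eef_pos: [0.5847, 0.1258, 0.1345]
tool_rot: [[-1.0, -0.028, 0.0], [-0.028, 1.0, 0.0], [-0.0, 0.0, -1.0]]
contact_force: [-1.0, -1.3, -1.6]
gripper_width: 0.0138
```

View pics/s6.png

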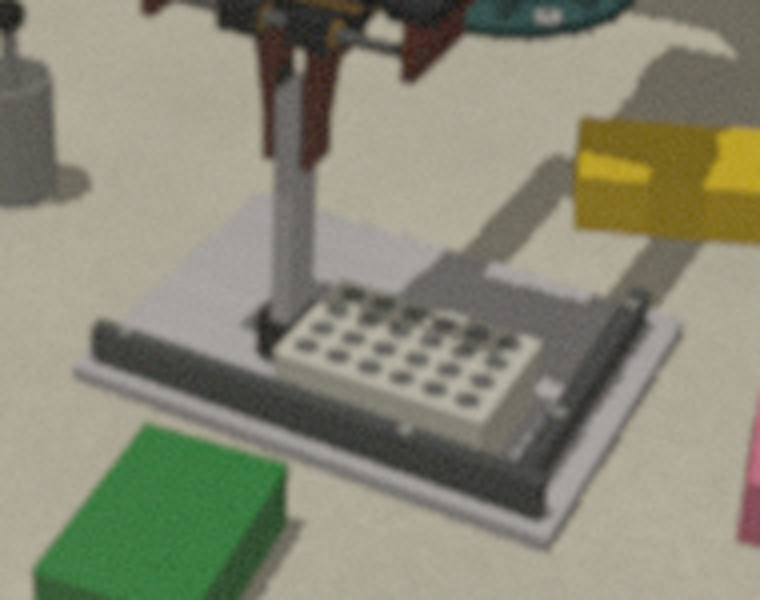

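The plate is still flat and has about 2 cm left to the end fence.

```bash
python3 -m creep '[0,0.005,0,0,0,0,0,0,0.005,0,0,0,0,0,0,0.004,0,0,0,0,0,0,0.002,0,0,0,0,0]'; python3 -m creep '[0,0.002,0,0,0,0,0,0,0.0015,0,0,0,0,0]';python3 -m creep '[0,0.0015,0,0,0,0,0,0,0.0015,0,0,0,0,0]'
```

```text
clock: 14.18
eef_pos: [0.5844, 0.1414, 0.1346]
tool_rot: [[-1.0, -0.028, 0.0], [-0.028, 1.0, -0.0], [-0.0, -0.0, -1.0]]
contact_force: [0.4, -2.1, 0.2]
gripper_width: 0.0134
clock: 14.42
eef_pos: [0.5843, 0.1442, 0.1347]
tool_rot: [[-1.0, -0.029, 0.0], [-0.029, 1.0, -0.001], [-0.0, -0.001, -1.0]]
contact_force: [0.7, -6.1, 1.5]
gripper_width: 0.014
clock: 14.68
eef_pos: [0.5845, 0.1449, 0.1348]
tool_rot: [[-1.0, -0.029, 0.001], [-0.029, 1.0, -0.005], [-0.001, -0.005, -1.0]]
contact_force: [0.7, -11.6, 2.4]
gripper_width: 0.0133
```

Both fences reached. One more nudge in +x at the plate's middle to make sure it is flush, going round the near side.

```bash
python3 -m creep '[0,-0.01,0,0,0,0,0,0,-0.02,0,0,0,0,0,0.026,0,0,0,0,0,0,0.03,0,0,0,0,0,0,0.025,0,0,0,0,0,0,0,0.035,0,0,0,0,0,0,0.035,0,0,0,0,0,0,0.038,0,0,0,0,0,0,0,0,0,0,0,0]'
python3 -m creep '[-0.007,0,0,0,0,0,0,-0.007,0,0,0,0,0,0,-0.005,0,0,0,0,0,0,-0.003,0,0,0,0,0,0,-0.002,0,0,0,0,0,0,0,0,0,0,0,0,0]'
```

```text
clock: 15.8
eef_pos: [0.5011, 0.225, 0.1346]
tool_rot: [[-1.0, -0.03, 0.001], [-0.03, 1.0, 0.001], [-0.001, 0.001, -1.0]]
contact_force: [-0.8, -0.2, -1.5]
gripper_width: 0.0138
clock: 16.55
eef_pos: [0.525, 0.224, 0.1345]
tool_rot: [[-1.0, -0.028, -0.0], [-0.028, 1.0, -0.0], [0.0, -0.0, -1.0]]
contact_force: [-0.4, -0.2, -1.6]
gripper_width: 0.0138
```

```bash
python3 -m creep '[-0.003,0,0,0,0,0,0,-0.003,0,0,0,0,0,0,-0.002,0,0,0,0,0,0,-0.0015,0,0,0,0,0,0]';python3 -m creep '[-0.0015,0,0,0,0,0,0,-0.0015,0,0,0,0,0,0]'
```

```text
clock: 17.05
eef_pos: [0.5343, 0.2243, 0.1345]
tool_rot: [[-1.0, -0.028, -0.001], [-0.028, 1.0, -0.0], [0.001, -0.0, -1.0]]
contact_force: [-1.5, -0.2, -0.3]
gripper_width: 0.0137
clock: 17.3
eef_pos: [0.535, 0.2242, 0.134]
tool_rot: [[-1.0, -0.028, -0.005], [-0.028, 1.0, -0.001], [0.005, -0.0, -1.0]]
contact_force: [-6.8, 0.5, 1.8]
gripper_width: 0.0133
```

```bash
python3 -m creep '[0.01,0,0,0,0,0,0,0.02,0,0,0,0,0,0,0,0,-0.04,0,0,0,0,0,0,-0.045,0,0,0,0,0,0,-0.045,0,0,0,0,0,0,-0.035,0,0,0,0,0,0,0,0,0,0,0]'
python3 -m creep '[-0.012,-0.05,0,0,0,0,0,-0.012,-0.05,0,0,0,0,0,-0.012,-0.05,0,0,0,0,0,-0.012,-0.05,0,0,0,0,0,-0.012,-0.05,0,0,0,0,0,-0.012,-0.05,0,0,0,0,0,-0.012,-0.05,0,0,0,0,0,-0.012,-0.05,0,0,0,0,0,-0.012,-0.03,0,0,0,0,0,0,0,0,0,0,0,0,0,0,0,0,0,0,0]'
python3 - <<'E'
from h import *
from bench import *
s=get_state();f=grab_frame('wrist');g=grab_frame('top');pickle.dump((s,f,g),open('pics/w7.pkl','wb'))
a=f['color'][100:460,100:500];b=cv2.resize(g['color'][170:295,155:315],(400,312),interpolation=cv2.INTER_CUBIC)
b=np.vstack([b,np.zeros((48,400,3),np.uint8)])
cv2.imwrite('pics/w7.png',np.hstack([a,b])[:,:,::-1]);print(s['eef_pos'],s['gripper_width'],go(s,(.630,-.234,.128),1.599))
E
```

```text
clock: 18.18
eef_pos: [0.5098, 0.2242, 0.3028]
tool_rot: [[-1.0, -0.028, 0.008], [-0.028, 1.0, 0.002], [-0.008, 0.002, -1.0]]
contact_force: [0.1, 0.4, -1.9]
gripper_width: 0.0141
clock: 19.55
eef_pos: [0.6267, -0.2025, 0.2979]
tool_rot: [[-1.0, -0.028, -0.002], [-0.028, 1.0, 0.001], [0.002, 0.001, -1.0]]
contact_force: [0.4, 0.3, -1.5]
gripper_width: 0.0138
[ 0.62669323 -0.20249157  0.29791379] 0.013761978047090777 (array([-0.0028, -0.0318,  0.1699]), 'az', -0.0001)
```

View pics/w7.png

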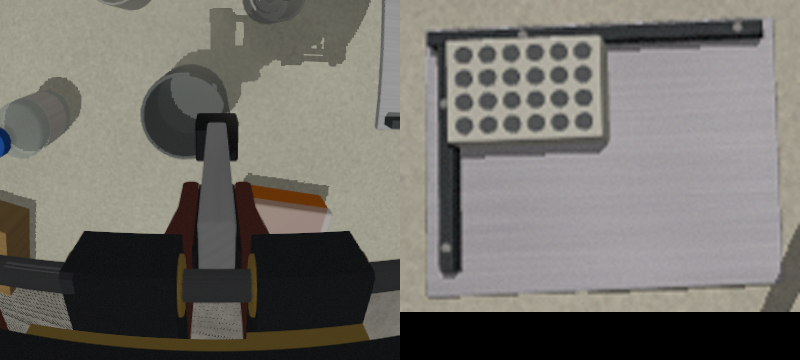

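The right half shows the plate seated in the corner against both fences. In the left half the beaker rim is centred near full-image (284,212), with the foot just right of it. Checking numerically.

```bash
python3 - <<'E'
from h import *
s,f,g=pickle.load(open('pics/w7.pkl','rb'))
print('beaker wrist',wray(s,f,(284,212),.1))
P=np.array([ray(g,(155+u/2.5-.3,170+v/2.5-.3),.056)[:2] for u,v in[(46,40),(204,36),(206,136),(48,142)]])
c=P.mean(0);th=.028;R=np.array([[np.cos(th),-np.sin(th)],[np.sin(th),np.cos(th)]])
print('plate in deck',R.T@(c-[.5439,.1662]),[np.arctan2(-v[0],v[1])-th for v in(P[0]-P[1],P[3]-P[2])])
m=cv2.inRange(g['color'],(90,90,80),(255,255,255)) 
E
```

```text
beaker wrist [ 0.62799579 -0.23438751  0.1       ]
plate in deck [0.04852307 0.05488234] [np.float64(-0.009629137303735769), np.float64(0.0020483703316334645)]
```

Plate seated at (48.5, 54.9) against the ideal (47.5, 56.5), square within 0.01. Beaker agrees at (0.629,-0.234). Lowering the bar.

```bash
python3 -m creep '[-0.002,-0.016,0,0,0,0,0,0,-0.016,0,0,0,0,0,0,0,0,0,0,0,0,0,0,0.03,0,0,0,0,0,0,0.035,0,0,0,0,0,0,0.035,0,0,0,0,0,0,0.03,0,0,0,0,0,0,0.025,0,0,0,0,0,0,0.013,0,0,0,0,0,0,0,0,0,0,0]'; python3 -m creep '[0,0,0.002,0,0,0,0,0,0,0,0,0,0,0]'; python3 -m creep '[0,0,0.002,0,0,0,0,0,0,0,0,0,0,0]'
```

```text
clock: 20.9
eef_pos: [0.6299, -0.2349, 0.1309]
tool_rot: [[-1.0, -0.028, -0.001], [-0.028, 1.0, 0.001], [0.001, 0.001, -1.0]]
contact_force: [0.4, 0.4, -0.7]
gripper_width: 0.0137
clock: 21.15
eef_pos: [0.631, -0.2355, 0.1306]
tool_rot: [[-1.0, -0.028, 0.002], [-0.028, 1.0, -0.001], [-0.001, -0.001, -1.0]]
contact_force: [0.1, -0.9, -2.2]
gripper_width: 0.0135
clock: 21.4
eef_pos: [0.6304, -0.2352, 0.1277]
tool_rot: [[-1.0, -0.028, 0.0], [-0.028, 1.0, -0.0], [-0.0, -0.0, -1.0]]
contact_force: [0.4, -0.3, -2.3]
gripper_width: 0.0138
```

```bash
python3 -m creep '[0,0,0.002,0,0,0,0,0,0,0,0,0,0,0]'; python3 -m creep '[0,0,0.0015,0,0,0,0,0,0,0,0,0,0,0]'
```

```text
clock: 21.65
eef_pos: [0.6302, -0.2351, 0.1253]
tool_rot: [[-1.0, -0.028, -0.0], [-0.028, 1.0, 0.0], [0.0, 0.0, -1.0]]
contact_force: [-0.1, 0.8, -0.5]
gripper_width: 0.0138
clock: 21.9
eef_pos: [0.6306, -0.2353, 0.1245]
tool_rot: [[-1.0, -0.028, 0.001], [-0.028, 1.0, -0.0], [-0.001, -0.0, -1.0]]
contact_force: [-0.4, 0.5, 2.7]
gripper_width: 0.0134
```

Foot is on the beaker floor (force turns upward, TCP 0.1245 as in the cup). Open and rise straight.

```bash
python3 -m creep '[0,0,0,0,0,0,0.02,0,0,0,0,0,0,0.03,0,0,0,0,0,0,0.05,0,0,0,0,0,0,0.06,0,0,0,0,0,0,0.06,0,0,-0.01,0,0,0,0.06,0,0,-0.03,0,0,0,0.06,0,0,-0.04,0,0,0,0.06,0,0,-0.05,0,0,0,0.06,0,0,-0.04,0,0,0,0.06,0,0,0,0,0,0,0.06]'
python3 - <<'E'
from h import *
from bench import *
s=get_state();f=grab_frame('wrist');g=grab_frame('scene');pickle.dump((s,f,g),open('pics/w8.pkl','wb'))
a=f['color'][100:400,150:500];b=g['color'][110:335,140:460]
b=cv2.resize(b,(427,300))
cv2.imwrite('pics/w8.png',np.hstack([a,b])[:,:,::-1]);print(s['eef_pos'],s['gripper_width'],s['contact_force'],wray(s,f,(316,250),.186))
E
```

```text
clock: 23.28
eef_pos: [0.6326, -0.2362, 0.2994]
tool_rot: [[-1.0, -0.028, 0.008], [-0.028, 1.0, -0.004], [-0.008, -0.004, -1.0]]
contact_force: [-0.6, 0.5, -0.0]
gripper_width: 0.0598
[ 0.632597   -0.23621011  0.29941015] 0.059767888385735324 [-0.56214278  0.49402139 -0.02252655] [ 0.6484198  -0.23524316  0.186     ]
```

View pics/w8.png

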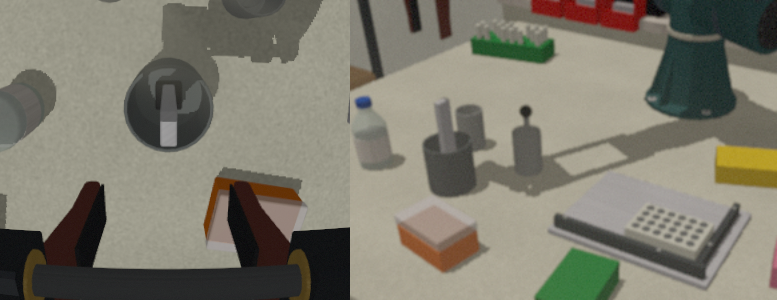

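The bar stands upright in the beaker, released and clear of the open gripper. Both cups are upright, and the tamper and plate are in place. Handing in.

```bash
python3 -c "
from bench import *
print(sign_off(),get_state()['contact_force'])"
```

```text
the job is handed in; nothing more can be done
the job is handed in; nothing more can be done
```

The job is done and handed in at about 23 s of robot time; the sign-off gives no verdict.

I pulled the push bar out of its cup and slid the plate to the long fence with the foot. I then slid it to the end fence and gave it one more nudge against the long one. The bar then went foot first onto the beaker floor before I let go.

**Plate:** The force rose to 7–12 N as it met each fence. The last top view put the plate at (48.5, 54.9) mm in the deck frame, against the ideal (47.5, 56.5), and square within 0.01 rad. The x reading is 1 mm past the fence, so the check is only good to 1–2 mm.

**Bar, cups and bystanders:** After release, the pictures showed:
- the bar standing upright in the beaker
- the cups and the beaker upright, and the tamper still in its cup
- the bottle and tip box looking undisturbed, judged by eye only
- the open gripper clear of everything

No check failed.

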